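# Fit the divider in the hinge caddy, then lift the caddy and hold it level

## Robot

A 6-joint arm with a two-finger parallel gripper is mounted at the origin on a cart in front of the work surface, level with it; the furniture and walls round the work are solid. World frame = base frame: x ahead of the robot, y to its left, z up, the work surface at z = 0. Lengths are in mm, angles in rad, forces in N, time in s.
With the tool pointing down it reaches from about 275 to 875 mm from the base axis. Payload 12.5 kg.
Tool frame: the origin (TCP) lies between the finger pads; the fingertips stand 19 mm ahead of it and the grasp point (between the pads) is the TCP; x points along the fingers, z is the direction in which the jaws open and shut, and the axes are right-handed (so a half turn about x gives the same grasp; the last joint's range is limited). The gripper opens to 85 mm and grips with 20 to 120 N. Pads are 22 mm wide; open, the fingers measure 114 mm over their backs; the gripper's body (76 mm by 85 mm) begins 54 mm behind the grasp point. The pads swing forward as they close: fully open they stand 13 mm farther back than shut.
Start: joints at [1.078, 0.351, 1.652, -0, 1.139, -0.085], TCP at [218.093, 504.896, 250.29] pointing down, gripper open.
Joint ranges: [-2.75, 2.75], [-0.79, 2.1], [0.01, 2.65], [-1.57, 4.71], [0.07, 3.14], [-2.87, 2.87]. Speed limits (rad/s): [2.22, 2.22, 2.79, 3.14, 3.14, 3.14].

## Interface

Orientations are given as a 3x3 rotation matrix whose columns are the frame's x, y, z axes.
In Python, from cell import manip, claw, get_state, grab_frame, camera_model gives the robot as it stands. Calls block until the motion is done:
- manip.reach(position, orientation): joint-space move of the TCP to a pose.
- manip.move_linear(position, velocity=150, ori=None): straight line of the TCP; ori=None keeps the orientation; velocity is the mean speed in mm/s.
- manip.set_joints(angles): joint-space move.
- claw.let_go() and claw.clamp(): open the fingers fully, or close them until they stop; the grip force is fixed at half the most.
- manip.pause(seconds).
- manip.inverse_kinematics(position, orientation): joint angles nearest the present ones, or None.
- get_state(): the state.
- grab_frame(name): name is "scene" or "side" or "wrist"; returns the picture (400x640x3 uint8, red, green, blue); there is no depth.
- camera_model(name): a dict with "intrinsics" (3x3 intrinsics, pixels), "xyz" and "attitude" of the camera in the world. Camera axes: x right, y down, z forward; pixel columns grow to the right and rows downward; lengths in mm; the calibration is good to about 2 mm. A picture is of the moment at which its call begins: read the wrist's pose just before it. camera_model takes no time and is no camera call; for the wrist camera it gives the pose at the moment of the call.
A pose or a line that the arm cannot do raises manip.Unreachable and nothing moves.
- manip.finish_job(): hands the job in, once; it reports no verdict.
The state is a dict: "time_s": time; "joints": joint angles; "joint_vel": joint speeds; "joint_torque": joint torques, N m; "tool_pos": TCP position; "eef_rot": TCP orientation; "force": force on the tool from outside, world axes, zero at the start; "moment": the same for the moment, N m; "gripper_width": opening from 0.0 (shut) to 1.0 (fully open).
Only numpy, scipy, OpenCV 4.12 (cv2) and the standard library are available. Lean on these libraries where they do the work, as an engineer would, in place of code of your own. Each camera call takes 0.05 s, during which the arm holds its last target. There are 200 camera calls.

## Task

The plywood caddy is going off to a hinge-fitting job: slide the loose plywood divider down into the empty grooves between the two hinges, so that they do not rub on the way, until it sits fully home on the caddy's floor, and let go of it with the caddy still standing on the bench. Then pick up the caddy by the hand grip on its centre board, without tipping it, and hold it still and level with its underside 13 to 20 cm above the bench, divider, hinges and screwdriver all in their places; finish while holding it there. Leave the roll of tape, the try square and the pencil where they lie.

Things in the scene. Friction and masses are not known exactly. Their poses are not given: they have to be found in the camera images.
- caddy: Open plywood carrying caddy, 201 mm (its x) by 200 mm (its y), 0.47 to 0.66 kg empty, loose on the bench; origin: centre of its underside. Walls 9 mm, 66 mm high; floor 9 mm. A 15 mm centre board (plane x = 0, along y, top at 115 mm, hand slot through it at 66 to 92 mm) parts two bays 84 mm wide: at -x (robot's side) the grooved bay with two hinges, at +x the bay with a screwdriver.
- groove (a point): Seat of the divider: middle of the grooved bay, on the floor board, 9 mm above the caddy's underside; axes as the caddy's. Two upright grooves face each other along x, each between two battens that stand out 7 mm from side wall and centre board. Groove 14.4 mm wide (along y), its mouth eased to about 20 mm over the top 9 mm; battens end 56 mm above this point.
- handle (a point): Hand grip: centre of the bar on top of the centre board, on the caddy's centre line, 103.5 mm above its underside; axes as the caddy's. Bar 15 mm thick along x, 23 mm high, 128 mm long along y, edges rounded; free above and on both sides. The loaded caddy balances within 10 mm of this point along y.
- divider_mid (a point): Loose divider: plain plywood panel 81 mm (its x) by 12 mm (its y), 66 mm high (its z), 50 g, standing on its long edge on the bench, to the right of the caddy. The point is its centre, 33 mm above its lower edge. The same either way round. Seated, its top stands 9 mm above the caddy's walls.
- hinge_near: Steel butt hinge, 61 by 63 by 6 mm, lying loose and flat on the floor of the grooved bay at the -y side of the groove. Origin: centre of its underside.
- hinge_far: Steel butt hinge, 61 by 63 by 6 mm, lying loose and flat on the floor of the grooved bay at the +y side of the groove. Origin: centre of its underside.
- screwdriver: Screwdriver with black handle, 169 by 28 by 31 mm, lying loose along the bay on the +x side. Origin: centre of its underside.
- tape_roll: Bystander: roll of masking tape, 96 mm across, 24 mm high, lying flat. Origin: centre of its underside.
- square: Bystander: try square with a wooden stock, 177 by 118 by 19 mm, lying flat. Origin: centre of its underside.
- pencil: Bystander: red flat pencil, 168 by 12 by 10 mm, lying. Origin: centre of its underside.

How it is judged:
By the outcome, as a careful person would: the job done as asked, in the order asked, and still so for the second after the job is handed in, while the arm keeps its last pose, push and grip.
It also fails if it takes over 58 s, if anything falls off the work surface, if the arm or the gripper's body presses on something with over 40 N, if the wrist force passes 120 N, or if a joint passes its speed limit or range.

## Working session

There is one attempt and no reset: what is moved stays moved. The work goes in short steps, each a Python script; the robot and the scene stay as the last script left them, time stands still between calls to the robot, and variables do not carry over. Pictures are saved under pics/ and viewed, about 8 in all and at most 12, crops included, and the job is handed in when it is done.

```bash
ls; mkdir -p pics
python3 - <<'E'
from cell import *
import cv2
for n in ("scene","side"):
    cv2.imwrite(f"pics/{n}0.png",cv2.cvtColor(grab_frame(n),cv2.COLOR_RGB2BGR))
    c=camera_model(n);print(n,c)
print(get_state())
E
```

```text
pics
scene {'intrinsics': array([[401.50206616,   0.        , 316.88193379],
       [  0.        , 401.50206616, 207.05351392],
       [  0.        ,   0.        ,   1.        ]]), 'xyz': array([ 135.86565252, -431.52040338,  823.67410704]), 'attitude': array([[ 0.78108661, -0.48675233,  0.39112131],
       [-0.6241768 , -0.62621292,  0.4671838 ],
       [ 0.01752242, -0.60903986, -0.79294604]])}
side {'intrinsics': array([[373.06452421,   0.        , 315.16550109],
       [  0.        , 373.06452421, 198.07856383],
       [  0.        ,   0.        ,   1.        ]]), 'xyz': array([  22.0455416 , -718.3399816 ,  787.49857867]), 'attitude': array([[ 0.82699043, -0.34214807,  0.44611829],
       [-0.56197359, -0.52636402,  0.63806473],
       [ 0.016508  , -0.77838012, -0.62757619]])}
{'time_s': 0.1, 'joints': array([ 1.07841774e+00,  3.51163502e-01,  1.65240062e+00,  1.93521385e-06,
        1.13908291e+00, -8.46335810e-02]), 'joint_vel': array([ 1.24348290e-05, -3.41570323e-04, -3.66690481e-04, -1.25605925e-03,
        1.15882524e-04,  5.44191358e-04]), 'joint_torque': array([ 1.86122081e-03, -5.06832862e+01, -2.91875374e+01, -1.85488983e-05,
        2.63844653e-03,  3.58684406e-05]), 'tool_pos': array([217.95127806, 504.65357024, 249.8071617 ]), 'eef_rot': array([[-4.99982506e-04, -9.18017007e-01,  3.96540699e-01],
       [-9.28307171e-04,  3.96541003e-01,  9.18016542e-01],
       [-9.99999444e-01,  9.08806371e-05, -1.05046533e-03]]), 'force': array([ 0.50044542, -0.72984478, -0.05822678]), 'moment': array([0.02778069, 0.01744387, 0.00336806]), 'gripper_width': 1.0004027391079817}
```

View pics/scene0.png

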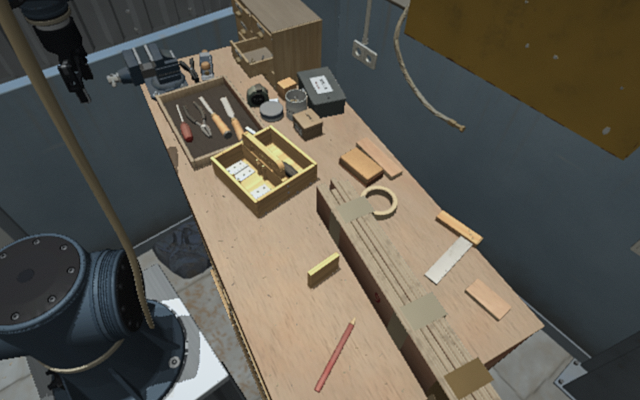

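View pics/side0.png

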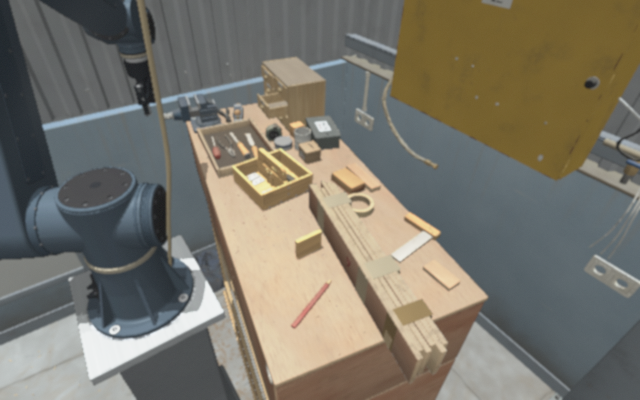

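The scene shows the caddy around (264,170), the divider at (323,268), the pencil at (335,355) and a strip bundle just beyond. I'll enlarge the caddy and divider.

Run:
```python
import cv2,numpy as np
i=cv2.imread("pics/scene0.png")
a=cv2.resize(i[115:220,200:330],None,fx=6,fy=6,interpolation=cv2.INTER_CUBIC)[:600]
b=cv2.resize(i[245:290,295:350],None,fx=6,fy=6,interpolation=cv2.INTER_CUBIC)
a=a[:600,:780]; a[-b.shape[0]:,-b.shape[1]:]=b if False else a[-b.shape[0]:,-b.shape[1]:]
c=np.zeros((600,800,3),np.uint8)
a=cv2.resize(i[120:210,205:325],None,fx=4.5,fy=4.5,interpolation=cv2.INTER_CUBIC)  # 540x405
c[:405,:540]=a
b=cv2.resize(i[248:290,300:345],None,fx=5.5,fy=5.5,interpolation=cv2.INTER_CUBIC)
c[:b.shape[0],545:545+b.shape[1]]=b
cv2.imwrite("pics/crop1.png",c); print(b.shape)
```

```text
(231, 248, 3)
```

View pics/crop1.png

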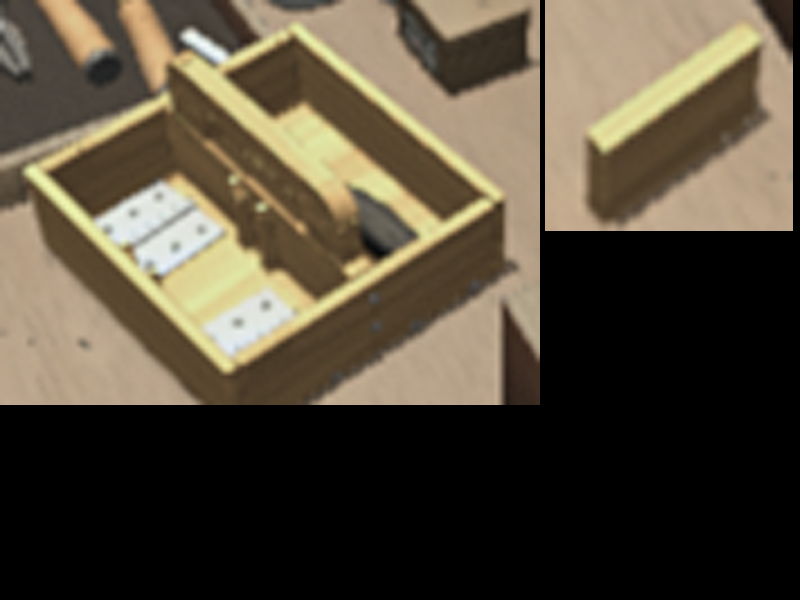

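The crop shows the caddy rim corners at scene px (210.6,158.2), (256.6,202.7), (316.8,164.4), (270.6,125.6). The divider's top runs from (308.7,274) to (338,254).

```bash
cat > h.py <<'E'
from cell import *
import cv2,numpy as np
def ray(cam,uv,z):
    K,R,t=cam["intrinsics"],np.array(cam["attitude"]),np.array(cam["xyz"])
    d=R@np.linalg.inv(K)@np.array([*uv,1.]); return t+d*(z-t[2])/d[2]
def proj(cam,P):
    p=(np.array(P)-cam["xyz"])@np.array(cam["attitude"]); q=p@cam["intrinsics"].T; return q[:,:2]/q[:,2:]
def down(yaw):  # z axis (jaw opening) at angle yaw, tool pointing down
    z=np.array([np.cos(yaw),np.sin(yaw),0]);x=np.array([0,0,-1.]);return np.column_stack([x,np.cross(z,x),z])
def save(n,name,crop=None,f=1):
    i=cv2.cvtColor(grab_frame(n),cv2.COLOR_RGB2BGR)
    cv2.imwrite(f"pics/{name}.png",i);return i
E
python3 - <<'E'
from h import *
c=camera_model("scene")
P=np.array([ray(c,u,66)[:2] for u in [(210.6,158.2),(256.6,202.7),(316.8,164.4),(270.6,125.6)]])
print(P,P.mean(0),[np.linalg.norm(P[i]-P[i-1]) for i in range(4)],[np.degrees(np.arctan2(*(P[i]-P[i-1])[::-1])) for i in range(4)])
D=np.array([ray(c,u,66)[:2] for u in [(309.6,275.6),(307.8,272),(335.8,252.4),(340,255.3)]])
print(D,D.mean(0),[np.linalg.norm(D[i]-D[i-1]) for i in range(4)],[np.degrees(np.arctan2(*(D[i]-D[i-1])[::-1])) for i in range(4)])
w=camera_model("wrist");s=get_state();R=s["eef_rot"]
print(w["intrinsics"],R.T@(w["xyz"]-s["tool_pos"]),R.T@w["attitude"])
for u in [(331,181),(317,190),(245,395),(430,395)]:print(ray(c,u,40))
E
```

```text
[[390.96466559 310.5781612 ]
 [403.91865021 113.64756707]
 [596.42432728 123.88673425]
 [587.07006242 320.24741078]] [494.59442637 217.08996833] [np.float64(196.34363003056666), np.float64(197.35618718964992), np.float64(192.7777898289292), np.float64(196.58336032792275)] [np.float64(-177.17723784350167), np.float64(-86.2365374241121), np.float64(3.0446310884276104), np.float64(92.72740460482815)]
[[ 384.01006643 -117.72867392]
 [ 386.24044823 -108.68765487]
 [ 464.09459622 -108.48574533]
 [ 466.57197018 -119.73957428]] [ 425.22927026 -113.6604121 ] [np.float64(82.58638913753566), np.float64(9.312068974513158), np.float64(77.85440980883247), np.float64(11.52328284882451)] [np.float64(178.60476414566259), np.float64(76.1420728025286), np.float64(0.1485924429455285), np.float64(-77.58514400510603)]
[[290.27923005   0.         317.0142215 ]
 [  0.         290.27923005 196.37183962]
 [  0.           0.           1.        ]] [-123.96181088   75.43014379    0.33716707] [[ 7.38630152e-04 -2.94932814e-01  9.55517708e-01]
 [ 3.95549017e-05 -9.55517959e-01 -2.94932923e-01]
 [ 9.99999726e-01  2.55641758e-04 -6.94108337e-04]]
[604.49469799  74.27092914  40.        ]
[556.80857969  72.76075122  40.        ]
[ 152.84741887 -224.36604198   40.        ]
[ 415.80584014 -432.83896507   40.        ]
```

The caddy is at about (495,217), yaw +3°, with sides of ~197 mm (known 200). The divider is at about (425,-114), yaw ~0. Both are consistent, so next I take wrist close-ups of each.

Run:
```python
from h import *
import pickle
o={}
for n,p,yaw in (("cad",(470,217,190),93),("div",(440,-114,160),90)):
    manip.reach(p,down(np.radians(yaw))); manip.pause(.3)
    o[n]=camera_model("wrist"); save("wrist","w_"+n); s=get_state(); print(s["time_s"],s["tool_pos"],s["joints"])
pickle.dump(o,open("cams.pkl","wb"))
a=cv2.imread("pics/w_div.png");cv2.imwrite("pics/w_div2.png",cv2.resize(a[120:320,200:440],None,fx=3,fy=3,interpolation=cv2.INTER_CUBIC)[:600,:800])
a=cv2.imread("pics/w_cad.png");print(a.shape);cv2.imwrite("pics/w_cad2.png",cv2.resize(a[20:380,110:530],None,fx=1.6,fy=1.6,interpolation=cv2.INTER_CUBIC)[:600,:800])
```

```text
1.8917 [469.87299881 217.32180233 190.05784298] [ 3.43258375e-01  3.66584137e-01  1.79500510e+00  2.34282941e-05
  9.79925767e-01 -1.28045053e+00]
3.5 [ 440.13922102 -113.64069036  160.02045298] [-3.55157132e-01  3.07857269e-01  1.97599155e+00  2.37237485e-05
  8.57689772e-01 -1.92666538e+00]
(400, 640, 3)
```

View pics/w_cad2.png

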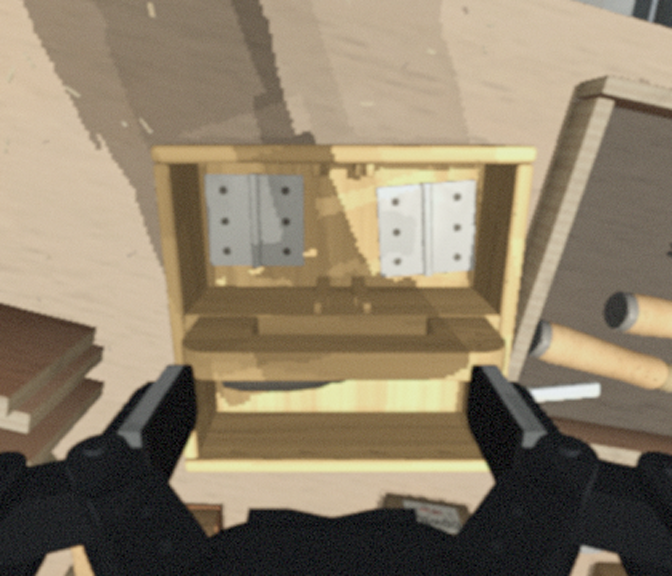

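View pics/w_div2.png

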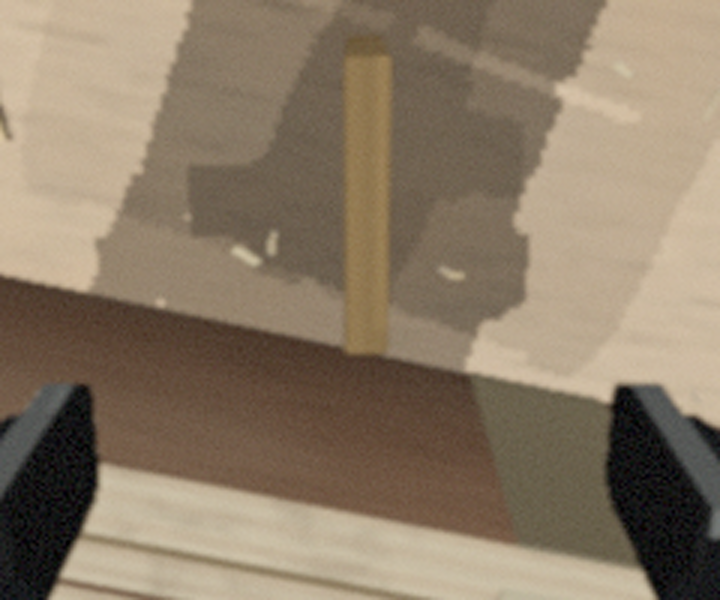

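The wrist views show both hinges flat (crop px 255,222 and 427,228) with the groove battens between them at about (345,295) on the centre board and (360,170) on the wall. The divider is clean between the jaws. I'll enlarge the batten area.

Run:
```python
from h import *
import pickle
o=pickle.load(open("cams.pkl","rb"))
c=o["div"]
f=lambda x,y:(200+(x+.5)/3-.5,120+(y+.5)/3-.5)
for p in [(345,55),(391,55),(344,354),(387,354)]: print("div",ray(c,f(*p),66))
for p in [(100,465),(367,505)]: print("strip",ray(c,f(*p),40),ray(c,f(*p),20))
c=o["cad"];g=lambda x,y:(110+(x+.5)/1.6-.5,20+(y+.5)/1.6-.5)
for p in [(152,147),(535,147)]: print("rim",ray(c,g(*p),66))
for p in [(187,470)]: print("rim far",ray(c,g(*p),66))
for p in [(183,347),(505,347),(183,380),(505,380)]: print("board",ray(c,g(*p),115))
for p in [(206,175),(303,266),(378,187),(475,270)]: print("hinge",ray(c,g(*p),15))
a=cv2.imread("pics/w_cad.png")[110:235,290:370]
cv2.imwrite("pics/crop3.png",cv2.resize(a,None,fx=4.8,fy=4.8,interpolation=cv2.INTER_CUBIC))
```

```text
div [ 386.90771244 -115.10376961   66.        ]
div [ 386.89508248 -103.75886363   66.        ]
div [ 467.62058377 -115.48634483   66.        ]
div [ 467.6041965  -103.70688412   66.        ]
strip [ 518.84216499 -193.86561196   40.        ] [ 531.4633266  -200.47625392   20.        ]
strip [ 533.5415827  -108.37625527   40.        ] [ 547.3677681  -107.97868024   20.        ]
rim [403.32051795 121.89492472  66.        ]
rim [392.89724652 317.96372856  66.        ]
rim far [601.03353015 132.1962667   66.        ]
board [491.22499254 149.09950501 115.        ]
board [483.17064901 299.71985153 115.        ]
board [508.5891604  148.38926421 115.        ]
board [500.33686618 302.53778651 115.        ]
hinge [420.28804398 135.89360523  15.        ]
hinge [476.25620483 198.89020726  15.        ]
hinge [421.94456838 244.52331258  15.        ]
hinge [472.90092708 313.72715051  15.        ]
```

View pics/crop3.png

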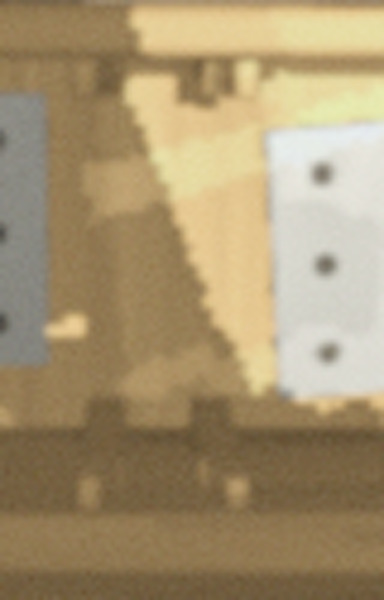

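Run:
```python
from h import *
import pickle
c=pickle.load(open("cams.pkl","rb"))["cad"]
for p in [(163.5,490),(90,490),(237,490),(175,75)]: print(ray(c,(290+p[0]/4.8-.4,110+p[1]/4.8-.4),65))
# grasp divider
Y=-109.5; ori=down(np.pi/2)
manip.reach((427,Y,120),ori)
manip.move_linear((427,Y,61),100); claw.clamp(); manip.pause(.2)
s=get_state();print(s["time_s"],s["tool_pos"],s["gripper_width"],s["force"])
manip.move_linear((427,Y,200),200)
t=np.radians(3.0)
manip.reach((448,222,175),down(np.pi/2+t)); manip.pause(.4)
s=get_state();print(s["time_s"],s["tool_pos"],s["gripper_width"],s["force"])
pickle.dump((camera_model("wrist"),s),open("c2.pkl","wb"))
a=save("wrist","held")
cv2.imwrite("pics/held2.png",cv2.resize(a[60:310,160:490],None,fx=2.4,fy=2.4,interpolation=cv2.INTER_CUBIC))
```

```text
[485.60834653 224.53238278  65.        ]
[486.35351326 210.57927193  65.        ]
[484.86323759 238.48441178  65.        ]
[408.87991478 221.93771053  65.        ]
5.4 [ 427.06009713 -109.55132863   61.22361913] 0.12695872488265308 [-2.28115267  0.4392109   5.65034395]
7.9 [448.07459967 221.75956792 174.99404526] 0.1263757070390707 [ 0.43384042 -0.18918842 -0.47939908]
```

View pics/held2.png

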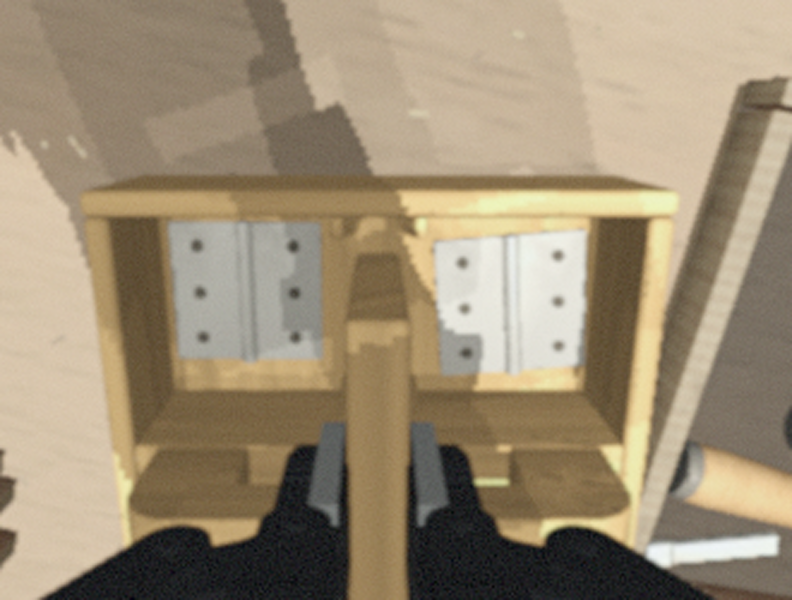

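Run:
```python
from h import *
import pickle
c,s=pickle.load(open("c2.pkl","rb"))
f=lambda x,y:(160+(x+.5)/2.4-.5,60+(y+.5)/2.4-.5)
for n,p,z in [("rimL",(82,192),66),("rimR",(678,192),66),("divtopL",(345,320),180),("divtopR",(411,320),180),("divbotL",(357,255),114),("divbotR",(403,255),114),("hingeNearR",(322,222),15),("hingeNearR",(322,358),15),("hingeFarL",(434,240),15),("hingeFarL",(441,373),15)]: print(n,ray(c,f(*p),z))
# predicted batten/groove markers for the hypothesis
t=np.radians(3);R=np.array([[np.cos(t),-np.sin(t)],[np.sin(t),np.cos(t)]])
a=cv2.imread("pics/held.png");H=[]
a4=cv2.resize(a[120:220,270:370],None,fx=6,fy=6,interpolation=cv2.INTER_CUBIC)
C=np.array([497.8,225.3])
for x,y,z in [(-91.5,-7.2,56),(-91.5,7.2,56),(-84.5,-7.2,56),(-84.5,7.2,56),(-84.5,-7.2,9),(-84.5,7.2,9),(-100.5,0,66),(-91.5,0,66)]:
    q=C+R@[x,y]; u=proj(c,[[*q,z]])[0]; cv2.circle(a4,tuple(int(v) for v in ((u-[270,120]+.5)*6)),3,(0,0,255),-1)
cv2.imwrite("pics/held4.png",a4)
```

```text
rimL [402.76818828 121.90130812  66.        ]
rimR [392.53906708 318.34231675  66.        ]
divtopL [408.31753909 214.17389053 180.        ]
divtopR [407.70486244 225.90876325 180.        ]
divbotL [409.58142293 214.45847383 114.        ]
divbotR [408.93686497 226.82098573 114.        ]
hingeNearR [416.3513768  197.61542706  15.        ]
hingeNearR [475.10708802 199.28865903  15.        ]
hingeFarL [421.3437831  243.74246268  15.        ]
hingeFarL [479.32605552 251.20067784  15.        ]
```

View pics/held4.png

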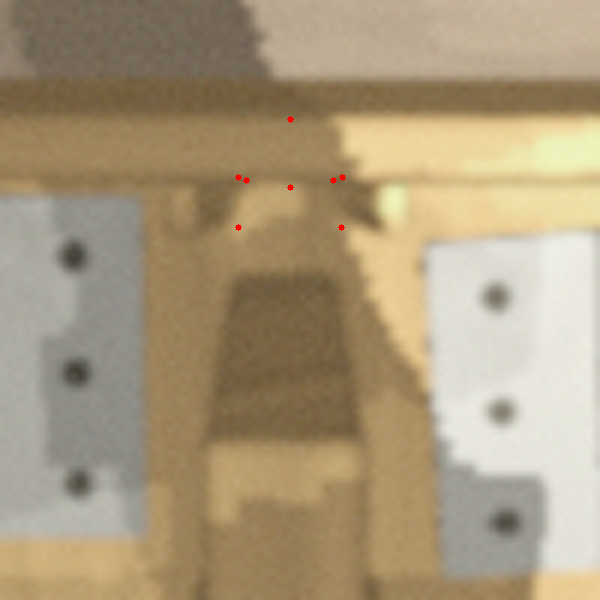

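Divider and groove agree within about 1 mm in y. Correcting x by −0.9, then descending with force checks.

```bash
cat >> h.py <<'E'
def descend(x,y,zs,lim=12,v=60):
    for z in zs:
        manip.move_linear((x,y,z),v); s=get_state(); f=s["force"]
        if abs(f).max()>3: print(round(z,1),s["tool_pos"].round(2),f.round(1),s["moment"].round(2))
        if abs(f).max()>lim: print("STOP");break
    s=get_state();print("end",s["time_s"],s["tool_pos"].round(2),s["force"].round(1),s["moment"].round(2));return s
E
python3 - <<'E'
from h import *
x,y=447.2,222.0
manip.move_linear((x,y,140),60)
descend(x,y,np.arange(136,71,-3))
E
```

```text
end 14.1833 [447.1  221.95  72.82] [ 1.5 -1.1 -0.3] [ 0.02 -0.01 -0.03]
```

It slid in without contact. Seating it on the floor now.

Run:
```python
from h import *
import pickle
x,y=447.2,222.0
descend(x,y,np.arange(72,68,-.5),lim=8,v=30)
claw.let_go(); manip.pause(.2)
s=get_state();print(s["force"].round(1))
manip.move_linear((x,y,190),150)
manip.reach((475,225,215),down(np.pi/2+np.radians(3)));manip.pause(.3)
pickle.dump(camera_model("wrist"),open("c3.pkl","wb"));a=save("wrist","seated")
cv2.imwrite("pics/seated2.png",cv2.resize(a[40:340,150:490],None,fx=2,fy=2,interpolation=cv2.INTER_CUBIC))
print(get_state()["time_s"])
```

```text
70.0 [447.24 222.02  70.23] [-1.2 -0.4  5. ] [-0.1   0.27 -0.02]
69.5 [447.3  222.04  70.23] [-4.5 -1.5 13.2] [-0.37  0.64 -0.01]
STOP
end 15.6833 [447.3  222.04  70.23] [-4.5 -1.5 13.2] [-0.37  0.64 -0.01]
[0.1 0.  0.2]
18.1667
```

View pics/seated2.png

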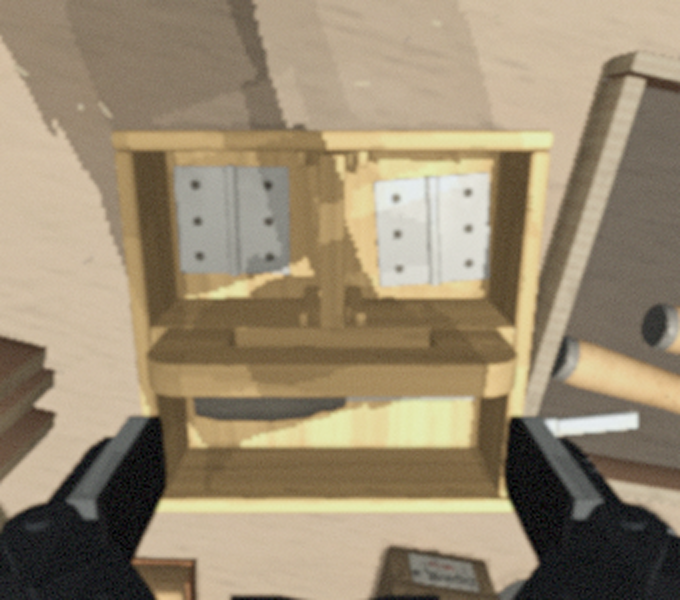

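Contact came at TCP z 70.23, exactly 9 mm above the bench-standing grasp at 61.22. The picture shows the divider at (330,240) running wall to board in the grooves, with the hinges clear on both sides. Next I grip the handle.

Run:
```python
from h import *
import pickle
c=pickle.load(open("c3.pkl","rb"));f=lambda x,y:(150+(x+.5)/2-.5,40+(y+.5)/2-.5)
for p in [(113,135),(552,135)]: print("rim",ray(c,f(*p),66))
for p in [(149,362),(515,362),(151,397),(512,397)]: print("board",ray(c,f(*p),115))
for p in [(320,325),(344,325),(320,160),(342,160)]: print("div",ray(c,f(*p),75))
x,y=497.1,225.2; o=down(np.radians(3))
manip.reach((x,y,200),o); print(get_state()["joints"].round(2))
manip.move_linear((x,y,150),120)
s=descend(x,y,[135,120,112,104.5],lim=8)
claw.clamp();manip.pause(.3)
s=get_state();print(s["time_s"],s["gripper_width"],s["tool_pos"].round(2),s["force"].round(1),s["moment"].round(2))
```

```text
rim [404.52221112 121.79570488  66.        ]
rim [394.16682712 318.43157793  66.        ]
board [492.89695021 149.2577589  115.        ]
board [484.87674856 300.26257857 115.        ]
board [508.74212879 149.44925437 115.        ]
board [500.66632193 301.27418864 115.        ]
div [486.28070747 218.70504868  75.        ]
div [485.67375052 230.1502528   75.        ]
div [410.10838863 215.25420017  75.        ]
div [409.60001962 224.89932535  75.        ]
[ 0.34  0.4   1.71 -0.    1.03  0.29]
end 21.4833 [496.89 225.11 104.1 ] [-0.8 -0.1  0.6] [-0.05  0.02  0.04]
22.425 0.1628203901051639 [497.37 225.22 104.75] [ 2.2 -1.3  5. ] [-0.17 -0.16 -0.06]
```

Run:
```python
from h import *
p=get_state()["tool_pos"]
for dz in (6,15):
    manip.move_linear((p[0],p[1],p[2]+dz),20);manip.pause(.4)
    s=get_state();print(s["time_s"],s["gripper_width"],s["tool_pos"].round(2),s["force"].round(2),s["moment"].round(3))
a=save("scene","lift")
a=cv2.resize(a[110:215,195:330],None,fx=5,fy=5,interpolation=cv2.INTER_CUBIC);cv2.imwrite("pics/lift2.png",a)
```

```text
23.2917 0.164512715939403 [497.32 225.18 110.66] [-0.49 -1.35 -7.88] [-0.141  0.046 -0.027]
24.2917 0.1655070953012753 [497.38 225.22 119.7 ] [-0.34 -0.44 -7.77] [-0.131 -0.148 -0.029]
```

View pics/lift2.png

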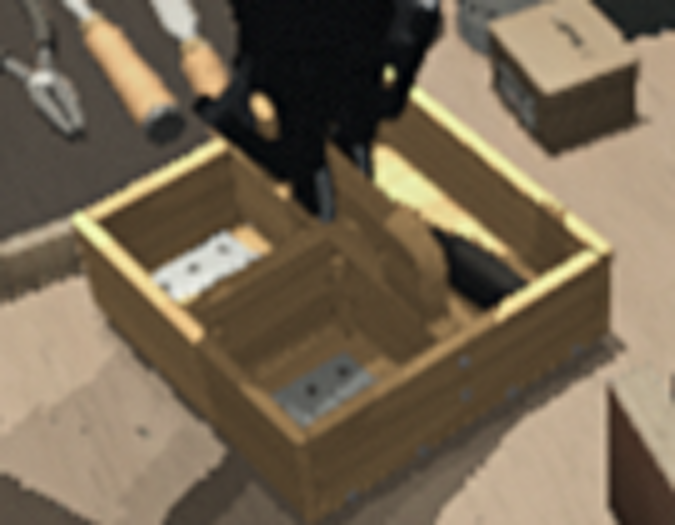

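The picture shows the caddy lifted clear with the divider and hinges in place. I'll check level by comparing the rim corners at the raised height with the first measurement.

Run:
```python
from h import *
c=camera_model("scene")
f=lambda x,y:(195+(x+.5)/5-.5,110+(y+.5)/5-.5)
for p in [(76,215),(304,438),(609,246)]: print(f(*p),ray(c,f(*p),81))
# corresponding first-pose pixels moved up 15 mm
for u in [(210.6,158.2),(256.6,202.7),(316.8,164.4)]:
    q=ray(c,u,66);q[2]=81;print("pred",proj(c,[q])[0])
```

```text
(209.8, 152.6) [394.30791359 314.85662487  81.        ]
(255.4, 197.2) [405.52451174 118.46481112  81.        ]
(316.4, 158.8) [598.82549323 128.95671159  81.        ]
pred [209.48097345 154.09612608]
pred [255.95527972 198.77802171]
pred [316.90165633 160.34045538]
```

All three corners shift equally (~1.5 px), so the caddy is level. Raising it to about 165 mm underside height.

Run:
```python
from h import *
p=get_state()["tool_pos"]
manip.move_linear((p[0],p[1],270),50);manip.pause(1.0)
s=get_state();print(s["time_s"],s["gripper_width"],s["tool_pos"].round(2),s["force"].round(2),s["moment"].round(3),abs(s["joint_vel"]).max())
a=save("scene","final")
cv2.imwrite("pics/final2.png",cv2.resize(a[50:250,150:400],None,fx=3,fy=3,interpolation=cv2.INTER_CUBIC))
```

```text
28.5 0.16046706937435745 [497.35 225.24 269.99] [ 0.03  0.2  -7.94] [ 0.056 -0.086  0.067] 0.001280465009906103
```

View pics/final2.png

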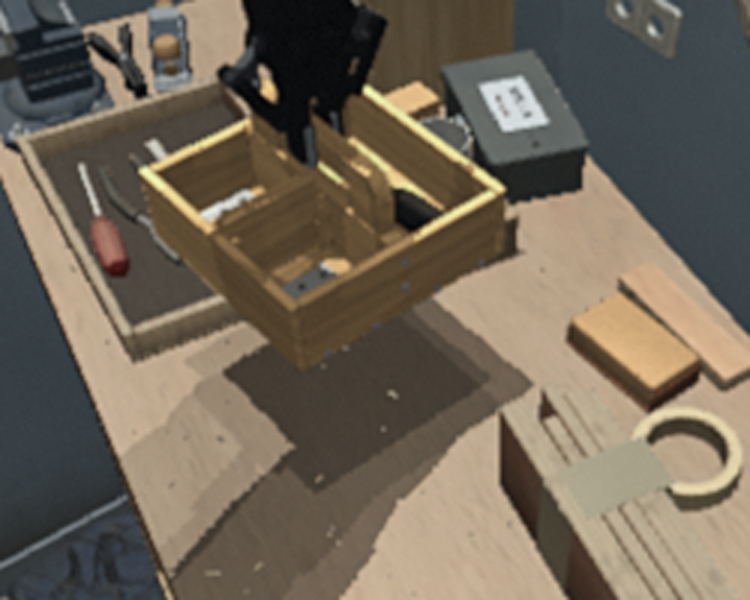

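The caddy is held aloft with the divider, hinges and screwdriver handle visible in their places. A last level check, then hand-in.

Run:
```python
from h import *
c=camera_model("scene")
f=lambda x,y:(150+(x+.5)/3-.5,50+(y+.5)/3-.5)
U=np.array([f(*p) for p in [(140,175),(300,308),(505,188)]])
Q=[ray(c,u,66) for u in [(210.6,158.2),(256.6,202.7),(316.8,164.4)]]
for z in (221,231,241):
    print(z,(U-proj(c,[[*q[:2],z] for q in Q])).round(1).tolist())
manip.finish_job(); print(get_state()["time_s"],get_state()["tool_pos"])
```

```text
221 [[-1.3, -2.7], [0.6, -4.5], [0.0, -5.0]]
231 [[-0.4, 0.8], [1.2, -1.0], [-0.1, -1.6]]
241 [[0.6, 4.4], [1.7, 2.5], [-0.2, 2.0]]
the job is handed in; nothing more can be done
the job is handed in; nothing more can be done
```

The divider is seated in the grooves between the two hinges. The caddy is now held by its hand grip at about 165 mm above the bench, and the job is handed in. It was at 28.5 s on the clock just before hand-in, and the limit is 58 s.

- **Divider:** it met the floor at tool height 70.2 mm, exactly 9 mm above where I gripped it on the bench. The wrist picture, taken after I let go with the caddy still standing, shows it in both grooves with the hinges clear on each side.
- **Lift:** the load is steady at about 7.9 N and the arm is still. The last picture shows the divider, at least one leaf of each hinge and the screwdriver's handle in place. The arm never went near the pencil, tape or square. Of these only the tape was in that last picture, so I did not check the other two again.
- **Level:** just off the bench, three rim corners had moved by the same amount, so the caddy was level. At the final height they match a level rim to about 1.6 px. The differences run from +0.8 to −1.6 px, which could mean a tilt of up to about 2–3° along y or just reading error; I could not tell which.
- **Disagreement between cameras:** the scene camera and the wrist camera differed by up to 8 mm on the caddy's position. I used the wrist camera, and the divider went in without contact, which supports it.

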